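Top up the spreader dispenser and draw one spreader out to the line

TASK

Top up the dispenser with the two loose wooden butter spreaders: lay each flat in the magazine on top of the one already there, blades all to the left (as you face it) like that one, and let go of them. Then take the drawer by its handle and pull it out against its spring until its front plate (not the handle) is level with the red lines on the runners, not farther, so that one spreader is served and the other two stay in the magazine. Finish still holding the drawer at the lines, so that a guest can take the spreader; leave the other things alone.

Things in the scene. Friction and masses are not known exactly. Their poses are not given: they have to be found in the camera images.
- dispenser: white single-serve spreader dispenser, fixed. Origin: on the worktop under the middle of its magazine; x to its back, y to its left as seen from the front (handle side), z up. Hood 50 mm high behind from x = +51 mm; low runners (22 mm high) reach forward at y = +-113 mm, the drawer slides between them
- magazine (a point): middle of the magazine, 22 mm above the worktop (drawer deck level), axes as the dispenser. A chute open at the top for spreaders lying flat along y: 188 (y) x 32 mm (x) inside, two end channels with flared mouths, top 70 mm above the worktop; open front and back for fingers where |y| < 45 mm. A spreader in the pocket reaches 1 mm above this point, each further one lies 7 mm higher
- red_line (a point): midway between the 6 mm wide red lines (their middle) across the tops of the two runners, 135 mm in front of the dispenser's origin, 22 mm above the worktop
- serving_drawer (a joint): how far the steel serving drawer is out, m: 0 shut, at most 0.10; its straight front is level with the red lines at 0.070. A spring pulls it shut with 2.5 N at 0, 6 N at 0.070. Its pocket carries the lowest spreader out; the plate behind the pocket keeps the others up, but not beyond about 0.09. It slides to the dispenser's -x
- drawer_grip (a point): middle of the black sleeve (12 mm thick, 60 mm long, along the dispenser's y) of the drawer's bail handle, 55 mm above the worktop, 30 mm in front of the drawer's front face; moves with the drawer. Fingers have free room before and behind it above the 23 mm high drawer
- pocket (a point): middle of the floor of the drawer's pocket (33 mm wide, 6 mm deep, 189 mm long), 16 mm above the worktop; moves with the drawer, under the magazine when shut; axes as the dispenser
- spreader_1: light beech butter spreader, flat, 180 x 26 x 7 mm, 25 g. Origin: centre of its underside; x runs along it from the handle end (-90 mm, handle 18 mm wide) to the rounded 26 mm wide blade end (+90 mm), z up. Grip across the handle at the origin, within 10 mm of its centre of mass. This one lies in the drawer's pocket from the start, blade to the dispenser's left (+y)
- spreader_2: light beech butter spreader, flat, 180 x 26 x 7 mm, 25 g. Origin: centre of its underside; x runs along it from the handle end (-90 mm, handle 18 mm wide) to the rounded 26 mm wide blade end (+90 mm), z up. Grip across the handle at the origin, within 10 mm of its centre of mass. Lies loose on the worktop right of the dispenser
- spreader_3: light beech butter spreader, flat, 180 x 26 x 7 mm, 25 g. Origin: centre of its underside; x runs along it from the handle end (-90 mm, handle 18 mm wide) to the rounded 26 mm wide blade end (+90 mm), z up. Grip across the handle at the origin, within 10 mm of its centre of mass. Lies loose on the worktop left of the dispenser
- spreader_1_tip (a point): blade end of spreader_1, at half its thickness
- spreader_2_tip (a point): blade end of spreader_2, at half its thickness
- spreader_3_tip (a point): blade end of spreader_3, at half its thickness
- ribbed_cup_1: white ribbed plastic cup upside down beside the dispenser, 70 mm wide, 60 mm high; origin: centre of its underside. Bystander
- ribbed_cup_2: white ribbed plastic cup upside down beside the dispenser, 70 mm wide, 60 mm high; origin: centre of its underside. Bystander
- ribbed_cup_3: white ribbed plastic cup upside down beside the dispenser, 70 mm wide, 60 mm high; origin: centre of its underside. Bystander
- creamer_1: coffee creamer pod, about 45 x 38 x 21 mm; origin: centre of its underside. Bystander
- creamer_2: coffee creamer pod, about 45 x 38 x 21 mm; origin: centre of its underside. Bystander
- turner: wooden turner lying at the right, 298 x 61 x 15 mm; origin: centre of its underside, x along it. Bystander
Things that resemble listed ones, but are neither listed nor needed, are in the scene too. Leave any black look-alike of the spreader_3 alone.

How it is judged (in metres and radians):
On the way, in this order (a step that is already met when the one before it is completed fails the run):
1. all three spreaders lie flat in the dispenser, blades left, let go and at rest, the drawer shut (value of joint serving_drawer below 0.005 m and x of spreader_1 in the frame of pocket between -0.01 and 0.01 m and y of spreader_1 in the frame of pocket between -0.012 and 0.012 m and z of spreader_1 in the frame of pocket between -0.003 and 0.004 m and angle between each of spreader_1, spreader_2, spreader_3's own z axis and vertical below 0.15 rad and y of spreader_1_tip in the frame of pocket above 0.07 m and x of spreader_2 in the frame of magazine between -0.01 and 0.01 m and y of spreader_2 in the frame of magazine between -0.012 and 0.012 m and z of spreader_2 in the frame of magazine between -0.002 and 0.012 m and y of each of spreader_2_tip, spreader_3_tip in the frame of magazine above 0.07 m and x of spreader_3 in the frame of magazine between -0.01 and 0.01 m and y of spreader_3 in the frame of magazine between -0.012 and 0.012 m and z of spreader_3 in the frame of magazine between -0.002 and 0.012 m and contact force between each of the arm, the fingers and spreader_1 below 0.1 N and linear speed of each of spreader_1, spreader_2, spreader_3 below 0.03 m/s and contact force between each of the arm, the fingers and spreader_2 below 0.1 N and contact force between each of the arm, the fingers and spreader_3 below 0.1 N), for 0.2 s.
2. the drawer is drawn out to the red lines (value of joint serving_drawer between 0.065 and 0.075 m and contact force between the fingers and dispenser above 2 N), for 0.3 s.
At the end, for the whole second after the job is handed in: Drawer still, its front within 5 mm of the red lines (joint 0.065 to 0.075), held there by the fingers (over 2 N); spreader_1 flat in its pocket, spreader_2 and spreader_3 flat in the magazine, all blades left, at rest and untouched by the robot (all of step 2 and velocity of joint serving_drawer between -0.01 and 0.01 m/s and x of spreader_1 in the frame of pocket between -0.01 and 0.01 m and y of spreader_1 in the frame of pocket between -0.012 and 0.012 m and z of spreader_1 in the frame of pocket between -0.003 and 0.004 m and angle between each of spreader_1, spreader_2, spreader_3's own z axis and vertical below 0.15 rad and y of spreader_1_tip in the frame of pocket above 0.07 m and x of spreader_2 in the frame of magazine between -0.01 and 0.01 m and y of spreader_2 in the frame of magazine between -0.012 and 0.012 m and z of spreader_2 in the frame of magazine between -0.004 and 0.011 m and y of each of spreader_2_tip, spreader_3_tip in the frame of magazine above 0.07 m and x of spreader_3 in the frame of magazine between -0.01 and 0.01 m and y of spreader_3 in the frame of magazine between -0.012 and 0.012 m and z of spreader_3 in the frame of magazine between -0.004 and 0.011 m and contact force between each of the arm, the fingers and spreader_1 below 0.1 N and linear speed of each of spreader_1, spreader_2, spreader_3 below 0.03 m/s and contact force between each of the arm, the fingers and spreader_2 below 0.1 N and contact force between each of the arm, the fingers and spreader_3 below 0.1 N); the arm keeps its last pose, push and grip.
It fails at once if the drawer is pulled well past the red lines (15 mm) (value of joint serving_drawer above 0.085 m).
It fails at once if another thing is moved by more than 30 mm (distance of any of ribbed_cup_1, ribbed_cup_2, ribbed_cup_3, creamer_1, creamer_2, turner from where it was at the start of the episode above 0.03 m).
It also fails if it takes over 56 s, if anything falls off the work surface, if the arm or the gripper's body presses on something with over 40 N, if the wrist force passes 120 N, or if a joint passes its speed limit or range.

ROBOT

A 7-joint arm with a two-finger parallel gripper is mounted at the origin on a cart in front of the work surface, level with it; the furniture and walls round the work are solid. World frame = base frame: x ahead of the robot, y to its left, z up, the work surface at z = 0. Lengths are in m, angles in degrees, forces in N, time in s.
With the tool pointing down it reaches from about 0.4 to 0.875 m from the base axis. Payload 6.5 kg.
Tool frame: the origin (TCP) lies midway between the tips of the shut fingers; the grasp point (between the pads) lies r.grip_depth behind it (r.grip_depth is the distance from the TCP to the grasp point, in m); z points along the fingers, y is the line along which they close (so a half turn about z gives the same grasp; the last joint's range is limited). The gripper opens to 85 mm and grips with 20 to 120 N. Pads are 22 mm wide; open, the fingers measure 114 mm over their backs; the gripper's body (76 mm by 85 mm) begins 54 mm behind the grasp point. The pads swing forward as they close: fully open they stand 13 mm farther back than shut.
Start: joints at [61.524, 30.733, -0.252, 88.115, 0.149, 61.152, -4.079], TCP at [0.271, -0.591, 0.231] pointing down, gripper open.
Joint ranges: [-154.64, 154.64], [-21.42, 123.67], [-72.66, 72.17], [13.99, 137.28], [-74.86, 254.86], [10.95, 109.41], [-158.01, 158.01]. Speed limits (degrees/s): [136.94, 136.94, 180, 180, 180, 180, 180].

INTERFACE

Orientations are given as [roll, pitch, yaw] about the fixed x, y, z axes, in that order (R = Rz(yaw) Ry(pitch) Rx(roll)).
In Python, from rig import r gives the robot as it stands. The module is installed in compiled form; this text tells all that it offers.
- The arm moves only by the tool drive_tool, never from a script. Its argument "moves" is a list of rows, each a list of 5 numbers: the shift along the world's x, y, z in mm, then the turn about the world's z in degrees, then the opening in per cent of the stroke, from 0 (shut) to 100 (fully open). In form: [[tx, ty, tz, yaw, grip], ...]. A call has 1 to 12 rows; each row is the pose to reach, as a shift and turn from the pose commanded when the call began; what a row does not reach only later rows make up. A row lasts 1/8 s, in which the tool goes at most 62.5 mm and 10.7 degrees, less where a joint would pass 70% of its speed; a pose out of reach is approached as far as the arm can. A call with a gripper value outside its range is refused whole. The fingers move at their own pace and stop on an object; "newtons" is the grip in N (left out, the last holds). Time passes only in rows, so rows that repeat a pose let the fingers close. It gives the time, the measured TCP pose, the force, the opening and the grip force at its end, in the units of the state.
- r.get_state(): the state, without advancing time (a new reading comes with each control period).
- r.grab_frame(name): name is "side" or "top"; returns a dict with "image" (420x560x3 uint8, red, green, blue), "K" (3x3 intrinsics, pixels), "k1" (the pictures are not rectified: a ray, as slopes to the right and down, at radius r is drawn at 1 + k1 r^2 times it, then the intrinsics apply), "view" (4x4, takes a point from world to camera coordinates). Camera axes: x right, y down, z forward; pixel columns grow to the right and rows downward; lengths in m; the calibration is good to about 2 mm. A picture is of the moment at which its call begins. There is no depth.
- r.sign_off(): hands the job in; it is judged then, once.
The state is a dict: "clock": time; "q": joint angles; "joint_vel": joint speeds; "joint_torque": joint torques, N m; "tcp_pos": TCP position; "orientation": TCP orientation; "ft_force": force on the tool from outside, world axes, zero at the start; "ft_torque": the same for the moment, N m; "gripper_width": finger opening in m; "gripper_force": force on a finger pad.
Only numpy, scipy, OpenCV 4.12 (cv2) and the standard library are available. Lean on these libraries where they do the work, as an engineer would, in place of code of your own. Each camera call takes 0.05 s, during which the arm holds its last target. There are 200 camera calls.

## Working session

There is one attempt and no reset: what is moved stays moved. The work goes in short steps, Python scripts to look and compute and a tool call to move; the robot and the scene stay as the last step left them, time stands still between calls to the robot, and variables do not carry over. Pictures are saved under pics/ and viewed, at most 10 in all, crops included, and the job is handed in when it is done.

Besides the shell and the picture viewer there is one more tool, called after "Request:" by a JSON object that holds its "api" and its "payload". drive_tool: Moves the arm, as the interface text tells. Its arguments: {"type":"object","properties":{"moves":{"type":"array"},"newtons":{"type":"number"}},"required":["moves"]}

```bash
mkdir -p pics; cat > h.py <<'E'
import numpy as np, cv2
from rig import r
def grab(n):
    f=r.grab_frame(n); return f
def ray(f,uv):
    K=np.array(f["K"]);k1=f["k1"];V=np.array(f["view"])
    p=np.array([(uv[0]-K[0,2])/K[0,0],(uv[1]-K[1,2])/K[1,1]])
    s=p.copy()
    for _ in range(30): s=p/(1+k1*(s@s))
    R=V[:3,:3];t=V[:3,3]
    return -R.T@t, R.T@np.array([s[0],s[1],1])
def onz(f,uv,z):
    o,d=ray(f,uv); return o+d*(z-o[2])/d[2]
def proj(f,P):
    K=np.array(f["K"]);V=np.array(f["view"]);c=V[:3,:3]@np.array(P)+V[:3,3]
    s=c[:2]/c[2]; s=s*(1+f["k1"]*(s@s)); return np.array([K[0,0]*s[0]+K[0,2],K[1,1]*s[1]+K[1,2]])
E
python3 - <<'E'
from h import *
for n in("top","side"):
    f=grab(n); cv2.imwrite(f"pics/{n}0.png",f["image"][:,:,::-1]); np.save(f"pics/{n}0.npy",f,allow_pickle=True)
    V=np.array(f["view"]);print(n,-V[:3,:3].T@V[:3,3],V[:3,:3].round(2).tolist(),f["k1"],f["K"][0][0])
print(r.get_state(),r.grip_depth)
E
```

```text
top [0.365842   0.07369589 1.5206339 ] [[0.01, -1.0, 0.03], [-0.99, -0.01, -0.12], [0.12, -0.03, -0.99]] -0.12788506073726152 432.8755708873269
side [ 0.50504458 -0.87244194  0.78258371] [[1.0, -0.09, -0.02], [-0.07, -0.61, -0.79], [0.06, 0.79, -0.61]] -0.07322173709337775 399.81774982565895
{'clock': 0.1, 'q': array([61.52504015, 30.77322349, -0.25386735, 88.16463094,  0.14846981,
       61.1504833 , -4.07927603]), 'joint_vel': array([-0.05559461, -0.11179509,  0.06219946, -0.13542452,  0.02395981,
       -0.10661914, -0.03596487]), 'joint_torque': array([ 2.08314217e-03, -5.84560812e+01,  1.05143577e+00, -2.59778202e+01,
        1.26556365e-02,  4.53079891e-03,  5.32262754e-05]), 'tcp_pos': array([ 0.27118119, -0.59011624,  0.23050276]), 'orientation': array([-1.79912217e+02,  6.30482418e-03,  2.46856497e+01]), 'ft_force': array([ 0.73755453, -0.76016706,  0.08582561]), 'ft_torque': array([-0.01314769, -0.00817203, -0.06062493]), 'gripper_force': 0.0, 'gripper_width': 0.08539394783418369} 0.0187
```

View pics/top0.png

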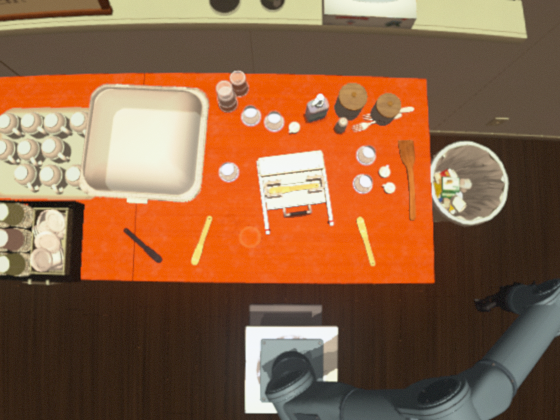

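View pics/side0.png

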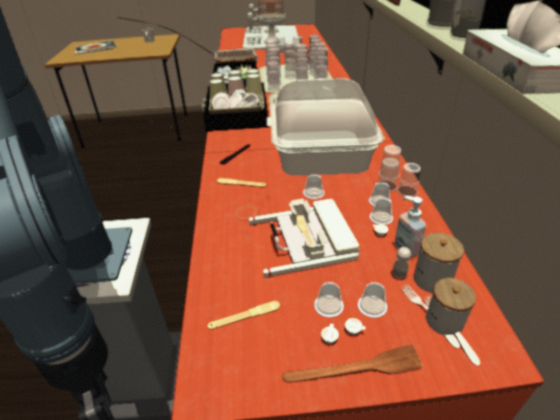

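```bash
python3 - <<'E'
import cv2,numpy as np
a=cv2.imread("pics/top0.png")[140:275,180:385]; b=cv2.imread("pics/side0.png")[170:340,190:320]
cv2.imwrite("pics/c1.png",cv2.resize(a,None,fx=3.9,fy=3.9,interpolation=cv2.INTER_CUBIC))
cv2.imwrite("pics/c2.png",cv2.resize(cv2.imread("pics/side0.png")[180:335,200:365],None,fx=3.8,fy=3.8,interpolation=cv2.INTER_CUBIC))
E
```

```text
(no output)
```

View pics/c1.png

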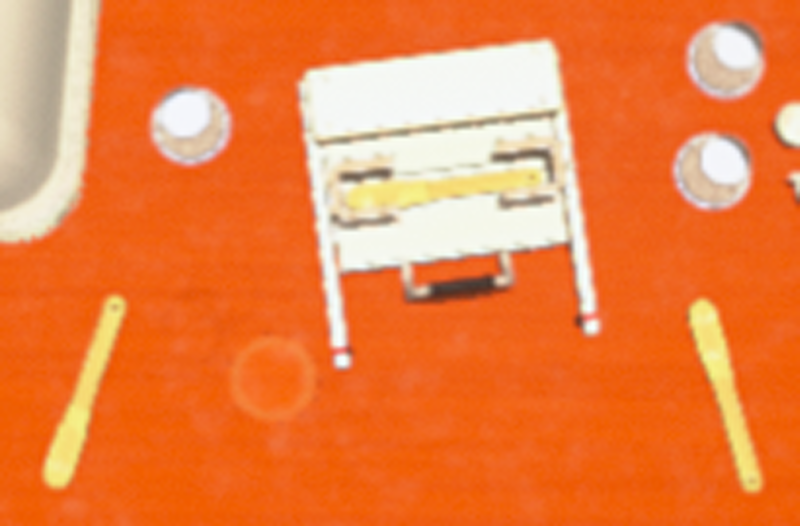

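View pics/c2.png

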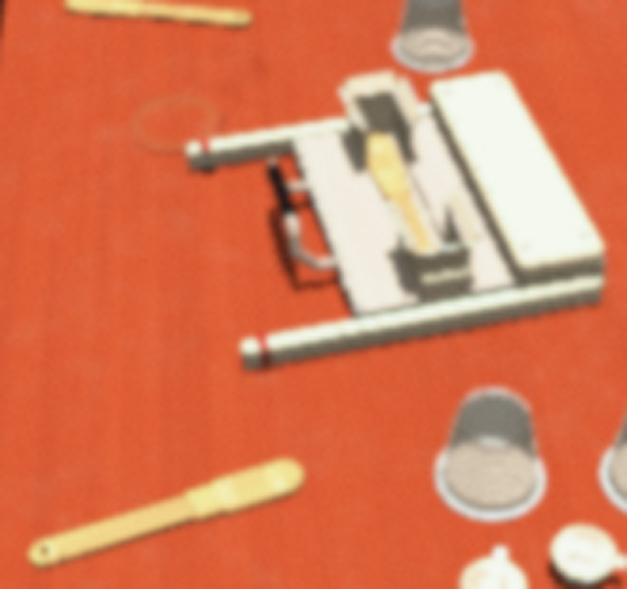

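```bash
cat > m.py <<'E'
from h import *
def load(n): return np.load(f"pics/{n}0.npy",allow_pickle=True).item()
def blobs(f,roi,fn,mn=15):
    im=f["image"].astype(int);m=fn(im[...,0],im[...,1],im[...,2]).astype(np.uint8)
    z=np.zeros_like(m);x0,y0,x1,y1=roi;z[y0:y1,x0:x1]=m[y0:y1,x0:x1]
    n,l,s,c=cv2.connectedComponentsWithStats(z)
    return [(s[i,4],np.argwhere(l==i)[:,::-1]) for i in range(1,n) if s[i,4]>=mn]
yel=lambda R,G,B:(R>150)&(G>120)&(B<0.72*G)
def axis(f,px,z):
    P=np.array([onz(f,p,z)[:2] for p in px]);c=P.mean(0);u,s,v=np.linalg.svd(P-c);a=v[0];t=(P-c)@a
    w=(P-c)@v[1]
    wid=[np.ptp(w[(t>np.quantile(t,q))&(t<np.quantile(t,q+.3))]) for q in(.05,.65)]
    if wid[0]>wid[1]: a=-a;t=-t
    mid=c+a*(t.max()+t.min())/2
    return mid,a,np.ptp(t),wid
E
python3 - <<'E'
from m import *
for n,rois in(("top",[(185,205,225,275),(345,205,385,275),(262,170,330,205)]),("side",[(200,290,290,335),(210,170,275,192),(290,205,330,255)])):
    f=load(n)
    for k,roi in enumerate(rois):
        z=.022 if (k==2) else .007
        for a,px in blobs(f,roi,yel,40):
            m,ax,L,w=axis(f,px,z);print(n,k,a,px.mean(0).round(1),m.round(4),"yaw",np.degrees(np.arctan2(ax[1],ax[0])).round(1),"L",round(L,4),np.round(w,3))
f=load("top");g=load("side")
red=lambda R,G,B:(R>140)&(G<60)&(B>30)
L=[]
def pt(c,o,s): return np.array([c[0]/s+o[0]+.0,c[1]/s+o[1]])
for nm,ff,cs in(("top",f,[((342,350),(588,322))]),("side",g,[((207,146),(265,351))])):
    o,s=((180,140),3.9) if nm=="top" else ((200,180),3.8)
    l,rr=[onz(ff,pt(np.array(c),o,s)-.35,.022)[:2] for c in cs[0]]
    d=l-rr;y=d/np.linalg.norm(d);x=np.array([y[1],-y[0]]);mid=(l+rr)/2
    print(nm,"line mid",mid.round(4),"dist",np.linalg.norm(d).round(4),"yaw",np.degrees(np.arctan2(x[1],x[0])).round(2),"origin",(mid+.135*x).round(4))
# black sleeve
blk=lambda R,G,B:(R<90)&(G<70)&(B<70)
for a,px in blobs(f,(284,205,314,218),blk,8):
    m,ax,L,w=axis(f,px,.06);print("sleeve",a,px.mean(0),m.round(4),ax.round(3),L)
# hood corners top z=.05
for c in((304,72),(552,40),(567,108),(318,140)):print("hood",onz(f,pt(c,(180,140),3.9)-.35,.05)[:2].round(4))
for c in((435,85),(497,72),(604,248),(520,270)):print("hoodS",onz(g,pt(c,(200,180),3.8)-.35,.05)[:2].round(4))
E
```

```text
top 0 373 [201.  241.4] [0.4483 0.3172] yaw 162.6 L 0.1841 [0.023 0.031]
top 1 365 [365.4 239.5] [ 0.4504 -0.2608] yaw 16.1 L 0.1829 [0.031 0.023]
top 2 244 [292.1 188. ] [ 0.634  -0.0028] yaw 97.5 L 0.1745 [0.022 0.016]
side 0 622 [245.1 313.9] [ 0.448  -0.2606] yaw 16.3 L 0.1826 [0.032 0.023]
side 1 257 [240.  181.8] [0.4449 0.3182] yaw 162.1 L 0.1795 [0.038 0.03 ]
side 2 125 [302.  225.7] [0.6286 0.0215] yaw 100.0 L 0.1338 [0.023 0.015]
top line mid [ 0.5003 -0.0227] dist 0.2216 yaw 7.13 origin [ 0.6343 -0.006 ]
side line mid [ 0.5017 -0.0272] dist 0.2332 yaw 7.86 origin [ 0.6354 -0.0088]
sleeve 33 [297.96969697 213.27272727] [ 0.5396 -0.0166] [ 0.137 -0.991] 0.04870591232666863
hood [0.7324 0.1242]
hood [ 0.7655 -0.0979]
hood [ 0.7032 -0.111 ]
hood [0.6707 0.1107]
hoodS [0.6735 0.1101]
hoodS [0.7267 0.1216]
hoodS [ 0.7629 -0.0975]
hoodS [ 0.6993 -0.1127]
```

Candidates in the top view: left wooden spreader (202,240) is spreader_3, and right wooden spreader (366,241) is spreader_2. The one in the magazine (292,188) is spreader_1. The black look-alike (143,245), turner (409,180) and fork/knife (390,115) are left alone. The crops confirm both wooden ones, with spreader_2's blade up-left at (360,217) and spreader_3's blade at (195,264). The dispenser sits at about (0.635,-0.0065), yaw 7.6°. Next I move above spreader_2.

Request:
{"api": "drive_tool", "payload": {"moves": [[44, 82, 0, -3, 60], [87, 164, 0, -6, 60], [131, 246, -30, -8.5, 60], [174, 328, -80, -8.5, 60], [174, 328, -130, -8.5, 60], [174, 328, -150, -8.5, 60], [174, 328, -150, -8.5, 60], [174, 328, -150, -8.5, 60], [174, 328, -150, -8.5, 60]], "newtons": 30}}

```text
clock: 1.23
tcp_pos: [0.4453, -0.2635, 0.0815]
orientation: [180.0, 0.0, 16.2]
ft_force: [-0.4, 0.0, 0.0]
gripper_width: 0.0517
gripper_force: 0.0
```

Request:
{"api": "drive_tool", "payload": {"moves": [[0, 2, -40, 0, 60], [0, 2, -70, 0, 60], [0, 2, -78, 0, 60], [0, 2, -78, 0, 60], [0, 2, -78, 0, 0], [0, 2, -78, 0, 0], [0, 2, -78, 0, 0], [0, 2, -78, 0, 0], [0, 2, -78, 0, 0]], "newtons": 30}}

```text
clock: 2.35
tcp_pos: [0.4462, -0.2612, 0.0045]
orientation: [179.9, -0.1, 16.2]
ft_force: [-0.7, 0.7, 5.5]
gripper_width: 0.0164
gripper_force: 29.1
```

Request:
{"api": "drive_tool", "payload": {"moves": [[0, 0, 50, 0, 0], [0, 0, 110, 0, 0], [25, 35, 120, 10, 0], [50, 70, 120, 20, 0], [75, 105, 120, 30, 0], [100, 140, 120, 40, 0], [125, 175, 120, 50, 0], [150, 210, 120, 60, 0], [175, 235, 120, 70, 0], [189, 251, 120, 81.4, 0], [189, 251, 120, 81.4, 0], [189, 251, 120, 81.4, 0]]}}

```text
clock: 3.85
tcp_pos: [0.6337, -0.0111, 0.1232]
orientation: [-179.9, 0.1, 97.3]
ft_force: [0.2, -0.3, 0.5]
gripper_width: 0.0164
gripper_force: 29.4
```

```bash
python3 - <<'E'
from m import *
s=r.get_state();print(s["tcp_pos"],s["orientation"],s["gripper_width"],s["gripper_force"])
for n in("top","side"):
    f=grab(n);np.save(f"pics/{n}1.npy",f,allow_pickle=True);im=f["image"][:,:,::-1]
    c=proj(f,[.635,-.006,.06]).astype(int);im=im[max(0,c[1]-70):c[1]+70,max(0,c[0]-90):c[0]+90]
    cv2.imwrite(f"pics/{n}1.png",cv2.resize(im,None,fx=2.8,fy=2.8,interpolation=cv2.INTER_CUBIC));print(c)
a,b=cv2.imread("pics/top1.png"),cv2.imread("pics/side1.png");cv2.imwrite("pics/ab1.png",cv2.resize(np.hstack([a,b]),(800,int(800*a.shape[0]/(a.shape[1]*2)))))
E
```

```text
[ 0.63366381 -0.01106777  0.12323553] [-1.79944053e+02  6.06016487e-02  9.73366026e+01] 0.01643556892937958 29.420807361602783
[295 185]
[306 224]
```

View pics/ab1.png

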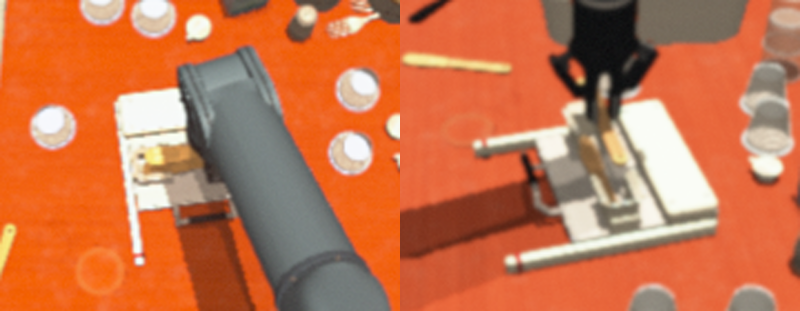

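The grip holds. In the top half of the picture the blade shows at (140-205,160), pointing left. In the side half the handle shows at (615,160), level over the chute. Now I measure both ends.

```bash
python3 - <<'E'
from m import *
ld=lambda n:np.load(f"pics/{n}1.npy",allow_pickle=True).item()
yaw=np.radians(7.6);D=np.array([.635,-.0065]);X=np.array([np.cos(yaw),np.sin(yaw)]);Y=np.array([-X[1],X[0]])
for n,z in(("top",.126),("side",.126)):
    f=ld(n);c=proj(f,[.635,-.006,.12])
    roi=tuple(int(v) for v in(c[0]-60,c[1]-60,c[0]+60,c[1]+60))
    for a,px in blobs(f,roi,lambda R,G,B:(R>110)&(G>80)&(B<0.72*G)&(G>0.55*R),25):
        P=np.array([onz(f,p,z)[:2] for p in px])-D;x=P@X;y=P@Y
        k=np.polyfit(y,x,1)
        out=[]
        for lo in np.arange(np.floor(y.min()*100)/100,y.max(),.01):
            m=(y>=lo)&(y<lo+.01)
            if m.sum()>3: out.append((round(lo+.005,3),round((x[m].min()+x[m].max())*500,1),round(np.ptp(x[m])*1000)))
        print(n,a,px.min(0),px.max(0),"y",y.min().round(4),y.max().round(4),"slope deg",np.degrees(k[0]).round(1),out)
    for P in((-.1,0),(.1,0)):
        q=D+P[0]*Y;print(proj(f,[*q,.126]).round(1))
E
```

```text
top 265 [269 180] [295 193] y 0.0059 0.0924 slope deg 2.6 [(np.float64(0.005), np.float64(-15.8), 14), (np.float64(0.015), np.float64(-8.2), 35), (np.float64(0.025), np.float64(-8.7), 36), (np.float64(0.035), np.float64(-7.7), 37), (np.float64(0.045), np.float64(-9.7), 38), (np.float64(0.055), np.float64(-8.5), 38), (np.float64(0.065), np.float64(-7.3), 38), (np.float64(0.075), np.float64(-7.3), 33), (np.float64(0.085), np.float64(-9.8), 33)]
[326.3 178.5]
[266.  185.6]
side 100 [247 181] [266 186] y 0.1244 0.1646 slope deg -47.3 [(np.float64(0.125), np.float64(-103.6), 21), (np.float64(0.135), np.float64(-109.8), 41), (np.float64(0.145), np.float64(-118.8), 52), (np.float64(0.155), np.float64(-126.7), 33), (np.float64(0.165), np.float64(-134.1), 15)]
side 138 [305 197] [316 227] y -0.0928 0.0411 slope deg 4.7 [(np.float64(-0.095), np.float64(-6.6), 7), (np.float64(-0.085), np.float64(-5.5), 12), (np.float64(-0.075), np.float64(-5.1), 14), (np.float64(-0.065), np.float64(-5.4), 14), (np.float64(-0.055), np.float64(-6.3), 15), (np.float64(-0.045), np.float64(-6.5), 15), (np.float64(-0
[... 164 characters left out ...]
.float64(0.015), np.float64(1.1), 5), (np.float64(0.025), np.float64(5.0), 11), (np.float64(0.035), np.float64(4.9), 5)]
side 125 [297 215] [311 243] y -0.148 -0.0339 slope deg -2.3 [(np.float64(-0.145), np.float64(-31.1), 2), (np.float64(-0.125), np.float64(-31.8), 2), (np.float64(-0.115), np.float64(-31.7), 3), (np.float64(-0.105), np.float64(-34.5), 6), (np.float64(-0.095), np.float64(-36.5), 16), (np.float64(-0.085), np.float64(-36.9), 16), (np.float64(-0.075), np.float64(-36.1), 18), (np.float64(-0.065), np.float64(-36.5), 19), (np.float64(-0.055), np.float64(-36.4), 15), (np.float64(-0.045), np.float64(-35.5), 12), (np.float64(-0.035), np.float64(-34.7), 8)]
[317.9 228.6]
[298.1 185.9]
```

Request:
{"api": "drive_tool", "payload": {"moves": [[2, 1, 0, 0.2, 0], [2, 1, -25, 0.2, 0], [2, 1, -45, 0.2, 0], [2, 1, -55, 0.2, 0], [2, 1, -65, 0.2, 0], [2, 1, -75, 0.2, 0], [2, 1, -75, 0.2, 0]]}}

```text
clock: 4.82
tcp_pos: [0.6359, -0.0086, 0.0476]
orientation: [-179.9, -0.0, 97.8]
ft_force: [0.6, -0.6, -0.2]
gripper_width: 0.0163
gripper_force: 29.4
```

Request:
{"api": "drive_tool", "payload": {"moves": [[0, 0, -8, 0, 0], [0, 0, -16, 0, 0], [0, 0, -18, 0, 0], [0, 0, -18, 0, 0], [0, 0, -18, 0, 0]]}}

```text
clock: 5.45
tcp_pos: [0.6367, -0.0086, 0.0305]
orientation: [180.0, 0.0, 97.8]
ft_force: [0.4, 0.3, -0.2]
gripper_width: 0.0161
gripper_force: 29.4
```

Request:
{"api": "drive_tool", "payload": {"moves": [[0, 0, 0, 0, 15], [0, 0, 0, 0, 35], [0, 0, 0, 0, 40], [0, 0, 0, 0, 40], [0, 0, 30, 0, 40], [0, 0, 80, 0, 40], [0, 0, 120, 0, 40], [-40, 40, 120, 10, 60], [-80, 100, 120, 20, 60], [-120, 160, 120, 30, 60], [-150, 220, 120, 40, 60], [-180, 280, 120, 50, 60]]}}

```text
clock: 6.95
tcp_pos: [0.4683, 0.2475, 0.1506]
orientation: [180.0, 0.0, 148.1]
ft_force: [0.9, 0.3, 0.6]
gripper_width: 0.0511
gripper_force: 0.0
```

```bash
python3 - <<'E'
from m import *
for n in("top","side"):
    f=grab(n);np.save(f"pics/{n}2.npy",f,allow_pickle=True);im=f["image"][:,:,::-1]
    c=proj(f,[.635,-.006,.03]).astype(int);im=im[c[1]-45:c[1]+45,c[0]-60:c[0]+60]
    cv2.imwrite(f"pics/{n}2.png",cv2.resize(im,(400,300),interpolation=cv2.INTER_CUBIC));print(c)
    D=np.array([.635,-.0065]);
    for a,px in blobs(f,(c[0]-40,c[1]-35,c[0]+40,c[1]+35),yel,40):
        m,ax,L,w=axis(f,px,.030);print(n,m,np.degrees(np.arctan2(ax[1],ax[0])),L,w)
    rois={"top":(185,205,225,275),"side":(210,170,275,192)}
    for a,px in blobs(f,rois[n],yel,40):
        m,ax,L,w=axis(f,px,.007);print(n,"s3",m,np.degrees(np.arctan2(ax[1],ax[0])),L,w)
cv2.imwrite("pics/ab2.png",np.hstack([cv2.imread("pics/top2.png"),cv2.imread("pics/side2.png")]))
print(r.get_state()["tcp_pos"],r.get_state()["orientation"])
E
```

```text
[294 187]
top [ 0.63588473 -0.00618048] 97.08628816572288 0.18191948712657416 [np.float64(0.019770608118642487), np.float64(0.028885442311339896)]
top s3 [0.39612088 0.33374772] -16.307662404566496 0.07467306032674348 [np.float64(0.030011173941326512), np.float64(0.02996567448200707)]
[306 232]
side [0.63137924 0.01399837] 97.98622788958292 0.14415393431943085 [np.float64(0.031044345693085222), np.float64(0.021180786758063293)]
side s3 [0.39431168 0.33530947] 161.59453535613278 0.07744935871621556 [np.float64(0.03844037678621849), np.float64(0.034253053583123985)]
side s3 [0.51243673 0.29922792] -30.676641526787716 0.04152040379219554 [np.float64(0.018152321750768505), np.float64(0.026441308103905464)]
[0.46488201 0.25389809 0.15129454] [179.76872709  -0.19425412 148.61600746]
```

View pics/ab2.png

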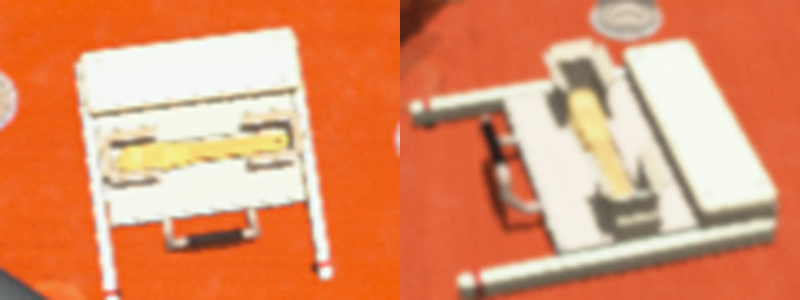

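Picture: spreader_2 lies flat in the chute, at (200,150) in the top half, blade left. Now spreader_3.

Request:
{"api": "drive_tool", "payload": {"moves": [[-7, 45, -30, 10, 60], [-7, 45, -70, 14.6, 60], [-7, 45, -70, 14.6, 60], [-7, 45, -70, 14.6, 60]]}}

```text
clock: 7.55
tcp_pos: [0.463, 0.291, 0.0813]
orientation: [180.0, 0.0, 162.2]
ft_force: [0.7, 0.2, 0.2]
gripper_width: 0.0512
gripper_force: 0.0
```

Request:
{"api": "drive_tool", "payload": {"moves": [[-13, 26, -25, 0, 60], [-13, 26, -60, 0, 60], [-13, 26, -76, 0, 60], [-13, 26, -76, 0, 60], [-13, 26, -76, 0, 0], [-13, 26, -76, 0, 0], [-13, 26, -76, 0, 0], [-13, 26, -76, 0, 0], [-13, 26, -76, 0, 0]]}}

```text
clock: 8.68
tcp_pos: [0.4502, 0.3176, 0.0056]
orientation: [179.9, 0.1, 162.4]
ft_force: [0.2, -2.1, 6.0]
gripper_width: 0.0162
gripper_force: 29.2
```

Request:
{"api": "drive_tool", "payload": {"moves": [[0, 0, 50, 0, 0], [0, 0, 110, 0, 0], [26, -46, 120, -9, 0], [52, -92, 120, -18, 0], [78, -138, 120, -27, 0], [104, -184, 120, -36, 0], [130, -230, 120, -45, 0], [156, -276, 120, -54, 0], [186, -326, 120, -64.6, 0], [186, -326, 120, -64.6, 0], [186, -326, 120, -64.6, 0], [186, -326, 120, -64.6, 0]]}}

```text
clock: 10.18
tcp_pos: [0.6347, -0.0068, 0.1245]
orientation: [-180.0, -0.1, 98.0]
ft_force: [0.2, 0.4, -0.7]
gripper_width: 0.0158
gripper_force: 29.3
```

```bash
python3 - <<'E'
from m import *
yaw=np.radians(7.6);D=np.array([.635,-.0065]);X=np.array([np.cos(yaw),np.sin(yaw)]);Y=np.array([-X[1],X[0]])
print(r.get_state()["tcp_pos"],r.get_state()["orientation"])
for n in("top","side"):
    f=grab(n);c=proj(f,[.635,-.006,.126]);z=r.get_state()["tcp_pos"][2]+.003
    for a,px in blobs(f,tuple(int(v) for v in(c[0]-35,c[1]-35,c[0]+35,c[1]+35)),lambda R,G,B:(R>110)&(G>80)&(B<0.72*G)&(G>0.55*R),40):
        P=np.array([onz(f,p,z)[:2] for p in px])-D;x=P@X;y=P@Y
        print(n,a,"y",y.min().round(4),y.max().round(4),"x far/near",[((x[m].min()+x[m].max())/2).round(4) for m in(y<np.quantile(y,.3),y>np.quantile(y,.7))])
E
```

```text
[ 0.63468182 -0.00680591  0.12453965] [-1.79994965e+02 -6.17709969e-02  9.79601552e+01]
top 273 y 0.0097 0.0933 x far/near [np.float64(-0.0082), np.float64(-0.0063)]
side 134 y -0.09 0.0391 x far/near [np.float64(-0.0022), np.float64(-0.0003)]
side 186 y -0.1361 -0.0322 x far/near [np.float64(-0.0338), np.float64(-0.0321)]
```

Request:
{"api": "drive_tool", "payload": {"moves": [[1.5, -0.5, -25, -0.2, 0], [1.5, -0.5, -45, -0.2, 0], [1.5, -0.5, -55, -0.2, 0], [1.5, -0.5, -65, -0.2, 0], [1.5, -0.5, -75, -0.2, 0], [1.5, -0.5, -83, -0.2, 0], [1.5, -0.5, -86, -0.2, 0], [1.5, -0.5, -86, -0.2, 0], [1.5, -0.5, -86, -0.2, 0]]}}

```text
clock: 11.4
tcp_pos: [0.6371, -0.0093, 0.0387]
orientation: [180.0, 0.0, 97.6]
ft_force: [-0.3, 0.6, -0.3]
gripper_width: 0.0162
gripper_force: 29.3
```

Request:
{"api": "drive_tool", "payload": {"moves": [[0, 0, 0, 0, 15], [0, 0, 0, 0, 35], [0, 0, 0, 0, 40], [0, 0, 0, 0, 40], [0, 0, 30, 0, 40], [0, 0, 80, 0, 40], [0, 0, 110, 0, 40], [-40, 50, 110, 0, 60], [-80, 100, 110, 0, 60], [-120, 150, 110, 0, 60], [-150, 200, 110, 0, 60], [-150, 240, 110, 0, 60]]}}

```text
clock: 12.9
tcp_pos: [0.484, 0.2331, 0.1486]
orientation: [-179.9, 0.0, 97.8]
ft_force: [1.4, -0.4, -0.1]
gripper_width: 0.0513
gripper_force: 0.0
```

```bash
python3 - <<'E'
from m import *
for n in("top","side"):
    f=grab(n);im=f["image"][:,:,::-1]
    c=proj(f,[.635,-.006,.037]).astype(int);im=im[c[1]-45:c[1]+45,c[0]-60:c[0]+60]
    cv2.imwrite(f"pics/{n}3.png",cv2.resize(im,(400,300),interpolation=cv2.INTER_CUBIC))
    for a,px in blobs(f,(c[0]-40,c[1]-35,c[0]+40,c[1]+35),yel,40):
        m,ax,L,w=axis(f,px,.037);print(n,m,np.degrees(np.arctan2(ax[1],ax[0])),L,w)
    if n=="top":
        for a,px in blobs(f,(284,205,314,220),lambda R,G,B:(R<90)&(G<70)&(B<70),8):
            m,ax,L,w=axis(f,px,.06);print("sleeve",a,m,L)
cv2.imwrite("pics/ab3.png",np.hstack([cv2.imread("pics/top3.png"),cv2.imread("pics/side3.png")]))
print(r.get_state()["tcp_pos"],r.get_state()["orientation"])
E
```

```text
top [ 0.635894   -0.00564136] 97.29543057650633 0.18112120975643245 [np.float64(0.022281310947722028), np.float64(0.03120646272120553)]
sleeve 30 [ 0.53978795 -0.01653374] 0.04880381355429031
side [0.63120495 0.01042506] 97.37679601541939 0.15314335503130838 [np.float64(0.03278127512082021), np.float64(0.023105578747280572)]
[0.48540934 0.23677627 0.14915532] [179.90432145  -0.22454261  98.02146144]
```

View pics/ab3.png

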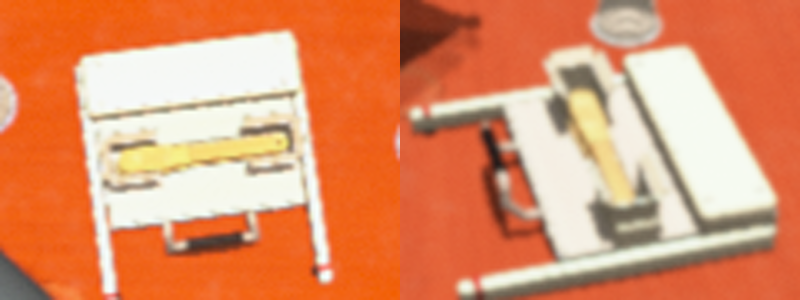

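Picture: spreader_3 lies flat on top, at (200,155) in the top half, blade left, with the drawer shut. Now to the handle.

Request:
{"api": "drive_tool", "payload": {"moves": [[10, -60, 0, 0, 60], [25, -120, 0, 0, 60], [40, -180, 0, 0, 60], [53, -249, -20, 0, 60], [53, -249, -40, 0, 60], [53, -249, -40, 0, 60], [53, -249, -40, 0, 60], [53, -249, -40, 0, 60]]}}

```text
clock: 14.0
tcp_pos: [0.5403, -0.0169, 0.1093]
orientation: [179.9, -0.0, 97.7]
ft_force: [-0.0, 0.2, 0.0]
gripper_width: 0.0514
gripper_force: 0.0
```

Request:
{"api": "drive_tool", "payload": {"moves": [[0, -1, -40, 0, 60], [0, -1, -65, 0, 60], [0, -1, -73, 0, 60], [0, -1, -73, 0, 60], [0, -1, -73, 0, 0], [0, -1, -73, 0, 0], [0, -1, -73, 0, 0], [0, -1, -73, 0, 0], [0, -1, -73, 0, 0], [0, -1, -73, 0, 0]], "newtons": 50}}

```text
clock: 15.25
tcp_pos: [0.5409, -0.0192, 0.0362]
orientation: [179.9, 0.0, 97.6]
ft_force: [-0.5, -0.1, 6.0]
gripper_width: 0.0099
gripper_force: 49.0
```

Request:
{"api": "drive_tool", "payload": {"moves": [[-6, -0.8, 0, 0, 0], [-14, -1.9, 0, 0, 0], [-22, -2.9, 0, 0, 0], [-30, -4, 0, 0, 0], [-38, -5.1, 0, 0, 0], [-46, -6.1, 0, 0, 0], [-53, -7.1, 0, 0, 0], [-58, -7.7, 0, 0, 0], [-62, -8.3, 0, 0, 0], [-66, -8.8, 0, 0, 0], [-66, -8.8, 0, 0, 0], [-66, -8.8, 0, 0, 0]]}}

```text
clock: 16.75
tcp_pos: [0.476, -0.0286, 0.0362]
orientation: [179.7, 0.0, 97.6]
ft_force: [6.1, -2.3, 4.8]
gripper_width: 0.0105
gripper_force: 49.3
```

```bash
python3 - <<'E'
from m import *
s=r.get_state();print(s["tcp_pos"],s["ft_force"],s["gripper_force"],np.linalg.norm(s["tcp_pos"][:2]-[.5409,-.0192]))
for n in("top","side"):
    f=grab(n);im=f["image"][:,:,::-1]
    c=proj(f,[.56,-.016,.03]).astype(int);im=im[c[1]-50:c[1]+40,c[0]-60:c[0]+60]
    cv2.imwrite(f"pics/{n}4.png",cv2.resize(im,(400,300),interpolation=cv2.INTER_CUBIC));np.save(f"pics/{n}4.npy",f,allow_pickle=True);print(c)
cv2.imwrite("pics/ab4.png",np.hstack([cv2.imread("pics/top4.png"),cv2.imread("pics/side4.png")]))
E
```

```text
[ 0.47601836 -0.02858887  0.03622213] [ 6.13336942 -2.26116598  4.82782427] 49.28455710411072 0.06555743688514572
[297 208]
[281 236]
```

View pics/ab4.png

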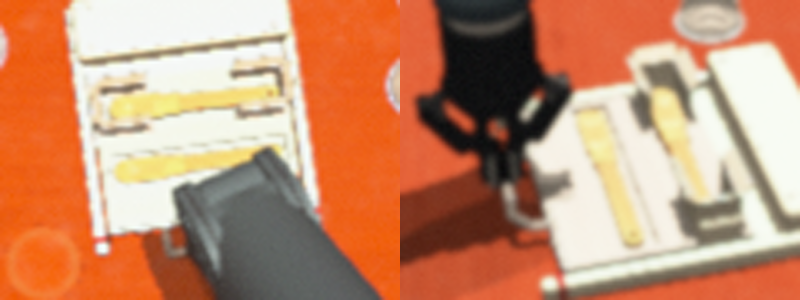

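```bash
python3 - <<'E'
from m import *
from scipy.ndimage import map_coordinates
yaw=np.radians(7.6);D=np.array([.635,-.0065]);X=np.array([np.cos(yaw),np.sin(yaw)]);Y=np.array([-X[1],X[0]])
for n,ys,yl in(("top",(.07,.08,.09,.095),.113),("side",(-.06,-.07,-.08,-.09,-.095),-.113)):
    f=np.load(f"pics/{n}4.npy",allow_pickle=True).item();im=f["image"].astype(float)
    xs=np.arange(-.160,-.110,.001)
    def prof(y,z,ch): 
        q=np.array([proj(f,[*(D+x*X+y*Y),z]) for x in xs]);return map_coordinates(im[...,ch],[q[:,1],q[:,0]],order=1)
    for y in ys:
        b=prof(y,.0225,2);g=np.diff(cv2.GaussianBlur(b.reshape(1,-1),(5,1),0)[0]);i=g.argmax();thr=(b.min()+b.max())/2
        print(n,y,"front x",xs[i]*1000,"half",xs[np.argmax(b>thr)]*1000)
    for dy in(-.003,0,.003):
        g=prof(yl+dy,.022,1);R=prof(yl+dy,.022,0);e=np.clip(R-g,0,None);m=(xs>-.148)&(xs<-.122);e=np.clip(e-np.median(e[xs>-.122]),0,None)*m;j=e.argmax();w=e*(abs(xs-xs[j])<.006)
        print(n,"line",(w*xs).sum()/w.sum()*1000,e.max())
E
```

```text
top 0.07 front x -132.99999999999997 half -131.99999999999997
top 0.08 front x -129.99999999999997 half -129.99999999999997
top 0.09 front x -131.99999999999997 half -130.99999999999997
top 0.095 front x -131.99999999999997 half -130.99999999999997
top line -134.3860958921664 94.52591221450915
top line -134.6818838608523 98.38553680971907
top line -134.71780468483746 97.85350283087848
side -0.06 front x -131.99999999999997 half -130.99999999999997
side -0.07 front x -132.99999999999997 half -131.99999999999997
side -0.08 front x -131.99999999999997 half -130.99999999999997
side -0.09 front x -131.99999999999997 half -130.99999999999997
side -0.095 front x -131.99999999999997 half -130.99999999999997
side line -134.61650454967773 79.19710781616806
side line -134.51112111206476 86.92431021797628
side line -134.50841949883306 91.60735143262812
```

Both views put the front about 3 mm short of the line, so pull 3 mm more.

Request:
{"api": "drive_tool", "payload": {"moves": [[-2, -0.3, 0, 0, 0], [-3, -0.4, 0, 0, 0], [-3, -0.4, 0, 0, 0], [-3, -0.4, 0, 0, 0], [-3, -0.4, 0, 0, 0], [-3, -0.4, 0, 0, 0], [-3, -0.4, 0, 0, 0], [-3, -0.4, 0, 0, 0]]}}

```text
clock: 17.85
tcp_pos: [0.4732, -0.029, 0.0362]
orientation: [179.7, 0.0, 97.6]
ft_force: [5.3, -2.9, 4.7]
gripper_width: 0.0102
gripper_force: 49.2
```

```bash
python3 - <<'E'
from m import *
from scipy.ndimage import map_coordinates
yaw=np.radians(7.6);D=np.array([.635,-.0065]);X=np.array([np.cos(yaw),np.sin(yaw)]);Y=np.array([-X[1],X[0]])
s=r.get_state();print(s["tcp_pos"],s["ft_force"],s["gripper_force"])
for n,ys in(("top",(.07,.09,.095)),("side",(-.06,-.08,-.095))):
    f=grab(n);im=f["image"].astype(float);xs=np.arange(-.160,-.110,.001)
    for y in ys:
        q=np.array([proj(f,[*(D+x*X+y*Y),.0225]) for x in xs]);b=map_coordinates(im[...,2],[q[:,1],q[:,0]],order=1)
        g=np.diff(cv2.GaussianBlur(b.reshape(1,-1),(5,1),0)[0]);print(n,y,(xs[g.argmax()]*1000).round(),(xs[np.argmax(b>(b.min()+b.max())/2)]*1000).round())
E
```

```text
[ 0.47318578 -0.02901585  0.03621575] [ 5.25809538 -2.87372629  4.69860585] 49.239009618759155
top 0.07 -136.0 -134.0
top 0.09 -135.0 -133.0
top 0.095 -135.0 -134.0
side -0.06 -135.0 -134.0
side -0.08 -135.0 -134.0
side -0.095 -135.0 -133.0
```

The front plate is now level with the lines (about -134.5 mm against -134.6 mm). Handing in.

```bash
python3 -c "
from rig import r
print(r.sign_off())"
```

```text
the job is handed in; nothing more can be done
None
```

Job handed in at about 18 s: both spreaders are in the magazine with blades left, spreader_1 is served, and the arm is holding the drawer level with the red lines; the hand-in returned no verdict.

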